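# Scan the label of the green box

### The arm

A 7-joint arm with a two-finger parallel gripper is mounted at the origin on a cart in front of the work surface, level with it; the furniture and walls round the work are solid. World frame = base frame: x ahead of the robot, y to its left, z up, the work surface at z = 0. Lengths are in m, angles in rad, forces in N, time in s.
With the tool pointing down it reaches from about 0.425 to 0.925 m from the base axis. Payload 6.8 kg.
Tool frame: the origin (TCP) lies at the very end of the fingers, on their centre line; the grasp point (between the pads) lies 19 mm behind it; z points along the fingers, y is the direction in which the jaws open and shut (so a half turn about z gives the same grasp; the last joint's range is limited). The gripper opens to 88 mm and grips with 3 to 60 N. Pads are 20 mm wide; open, the fingers measure 115 mm over their backs; the gripper's body (75 mm by 178 mm) begins 61 mm behind the grasp point.
Start: joints at [1.226, 0.477, 0.022, 1.555, -0.011, 1.109, -0.083], TCP at [0.158, -0.656, 0.223] pointing down, gripper open.
Joint ranges: [-2.96, 2.96], [-0.34, 2.1], [-1.41, 1.46], [0.24, 2.44], [-1.37, 4.51], [0.17, 1.92], [-2.96, 2.96]. Speed limits (rad/s): [2.39, 2.39, 3.14, 3.14, 3.14, 3.14, 3.14].

### API

Orientations are given as a unit quaternion [x, y, z, w].
In Python, from workcell import * gives the robot as it stands.
- The arm moves only by the shell command python3 -m jog 'ROWS' [OPENING] [FORCE]. ROWS is JSON, a list of rows, each a list of 4 numbers: the shift along the tool's x, y, z in cm, then the turn about the tool's z in degrees. A call has 1 to 20 rows; each row is the pose to reach, as a shift and turn from the pose measured when the call began, along the tool's axes at that moment; what a row does not reach only later rows make up. A row lasts 1/10 s, in which the tool goes at most 50 mm and 8.59 degrees, less where a joint would pass 70% of its speed; a pose out of reach is approached as far as the arm can. A call with a gripper value outside its range is refused whole. OPENING is the closure, from -1 (fully open) to 1 (shut), set as the call begins (- or left out, the last holds). The fingers move at their own pace and stop on an object; FORCE is the grip in N (left out, the last holds). Time passes only in rows, so rows that repeat a pose let the fingers close. It gives the time, the measured TCP pose, the force and the opening at its end, in the units of the state.
- observe(): the state, without advancing time (a new reading comes with each control period).
- snapshot(name): name is "scene" or "top"; returns the picture (400x640x3 uint8, red, green, blue); there is no depth.
- camera_info(name): a dict with "K" (3x3 intrinsics, pixels), "R" (3x3) and "t" (3): a world point X has camera coordinates R X + t. Camera axes: x right, y down, z forward; pixel columns grow to the right and rows downward; lengths in m; the calibration is good to about 2 mm. A picture is of the moment at which its call begins. camera_info takes no time and is no camera call.
- hand_in(): hands the job in, once; it reports no verdict.
The state is a dict: "clock": time; "q": joint angles; "dq": joint speeds; "tau": joint torques, N m; "eef_pos": TCP position; "tcp_rot": TCP orientation; "contact_force": force on the tool from outside, world axes, zero at the start; "wrist_torque": the same for the moment, N m; "width": opening from 0.0 (shut) to 1.0 (fully open).
Only numpy, scipy, OpenCV 4.12 (cv2) and the standard library are available. Lean on these libraries where they do the work, as an engineer would, in place of code of your own. Each camera call takes 0.05 s, during which the arm holds its last target.

### The job

Take the yellow scanner off its charging pad and aim its red window squarely at the middle of the label face of the green box, holding it level and still about 8 cm from the label for two seconds so that it reads. Then lay the scanner back on the middle of the pad, right way up, and let go. Do not disturb the green box or the two black boxes.

Things in the scene. Friction and masses are not known exactly. Their poses are not given: they have to be found in the camera images.
- scanner: yellow pocket scanner with a black nose, lying on the charging pad: 110 long (own x) x 36 wide (own y; the last 30 mm, the nose, 42 wide) x 30 tall, 0.11 kg, loose. Origin: centre of its underside (55 mm behind the window). Own x points forward out of the red window, own z up. It reads by itself, no key need be pressed.
- window (a point): middle of the scanner's red front window, on the nose's end face, 15 mm above the underside. Axes as the scanner's: x is the line of sight.
- green_box: green box with a white label, 55 wide (own x) x 85 (own y) x 24 deep (own z), loose. It stands on end, 85 mm tall, with its largest labelled face turned more or less to the robot. Origin: middle of the back face, at half its height. Own z points level out of the labelled face (towards the robot side), own y points up. 
- label (a point): the aiming point: middle of the labelled face of the green box, 42.5 mm above the bench. Axes as the green box's.
- pad: flat grey charging pad with a green strip at its far end, 150 long (own x) x 80 wide (own y) x 4 thick, fixed to the bench. Origin: centre of its underside, on the bench; own z up. The scanner starts on it, pointing roughly along own x.
- tall_black_box: black box with a white label, 46 wide x 62 x 34 deep, loose, a bystander. It stands on end, 62 mm tall, with its largest labelled face turned more or less to the robot. Origin: middle of the back face, at half its height. Own z points level out of the labelled face (towards the robot side), own y points up. 
- small_black_box: smaller black box with a white label, 40 wide x 50 x 26 deep, loose, a bystander. It stands on end, 50 mm tall, with its largest labelled face turned more or less to the robot. Origin: middle of the back face, at half its height. Own z points level out of the labelled face (towards the robot side), own y points up. 
Mind the look-alikes: they are no part of the job. What is shaped like the green_box but orange is not meant.

How it is judged:
On the way:
1. scanner held still 1.2 s before the green box's label face: window 50-120 mm off, label middle within 18 mm of its line of sight (sideways, height), square within 15 degrees (x of label in the frame of window between 0.05 and 0.12 m and y of label in the frame of window between -0.018 and 0.018 m and z of label in the frame of window between -0.018 and 0.018 m and z of window in the frame of green_box above 0.05 m and angle between the x axis of scanner and the z axis of green_box, either way round below 0.26 rad and linear speed of scanner below 0.03 m/s and angular speed of scanner below 0.3 rad/s), for 1.2 s.
At the end, for the whole second after the job is handed in: The scanner lies right way up and at rest on the charging pad, its centre within 30 mm of the pad's centre, pointing either way, and is let go; the three boxes stand where they stood (each within 15 mm) (horizontal distance between scanner and pad below 0.03 m and z of scanner in the frame of pad between 0.001 and 0.008 m and angle between scanner's own z axis and vertical below 0.1 rad and linear speed of scanner below 0.02 m/s and contact force between the fingers and scanner below 0.1 N and distance of each of green_box, tall_black_box, small_black_box from where it was at the start of the episode below 0.015 m); the robot touches nothing.
It fails at once if the green box is moved more than 15 mm or tipped (distance of green_box from where it was at the start of the episode above 0.015 m or angle between green_box's own y axis and vertical above 0.2 rad).
It fails at once if the tall black box is moved more than 15 mm or tipped (distance of tall_black_box from where it was at the start of the episode above 0.015 m or angle between tall_black_box's own y axis and vertical above 0.2 rad).
It fails at once if the small black box is moved more than 15 mm or tipped (distance of small_black_box from where it was at the start of the episode above 0.015 m or angle between small_black_box's own y axis and vertical above 0.2 rad).
It also fails if it takes over 43 s, if anything falls off the work surface, if the arm or the gripper's body presses on something with over 40 N, if the wrist force passes 120 N, or if a joint passes its speed limit or range.

## Working session

There is one attempt and no reset: what is moved stays moved. The work goes in short steps, Python scripts to look and compute and a shell command to move; the robot and the scene stay as the last step left them, time stands still between calls to the robot, and variables do not carry over. Pictures are saved under pics/ and viewed, and the job is handed in when it is done.

```bash
mkdir -p pics; python3 - <<'E'
from workcell import *
import cv2
s=observe();print({k:s[k] for k in('clock','eef_pos','tcp_rot','width')})
for n in('scene','top'):
    cv2.imwrite(f'pics/{n}0.png',snapshot(n)[:,:,::-1]);c=camera_info(n);print(n,c)
E
```

```text
{'clock': 0.0, 'eef_pos': array([ 0.15822129, -0.6555822 ,  0.22171331]), 'tcp_rot': array([ 9.92997607e-01,  1.18131093e-01, -1.62053758e-04, -8.78154372e-04]), 'width': 1.0024307774088768}
scene {'K': array([[394.53233332,   0.        , 311.28271982],
       [  0.        , 394.53233332, 202.51024906],
       [  0.        ,   0.        ,   1.        ]]), 'R': array([[-0.65366135, -0.7565927 , -0.01715606],
       [-0.47451302,  0.42740665, -0.76951995],
       [ 0.58954579, -0.49486467, -0.63839229]]), 't': array([0.49877764, 0.25941761, 0.59540114])}
top {'K': array([[459.86730175,   0.        , 326.97797844],
       [  0.        , 459.86730175, 203.16008078],
       [  0.        ,   0.        ,   1.        ]]), 'R': array([[-0.01980389, -0.99980267,  0.00155711],
       [-0.98574488,  0.01926513, -0.16714033],
       [ 0.16707735, -0.00484494, -0.98593189]]), 't': array([0.15522327, 0.6001601 , 0.80918582])}
```

View pics/scene0.png

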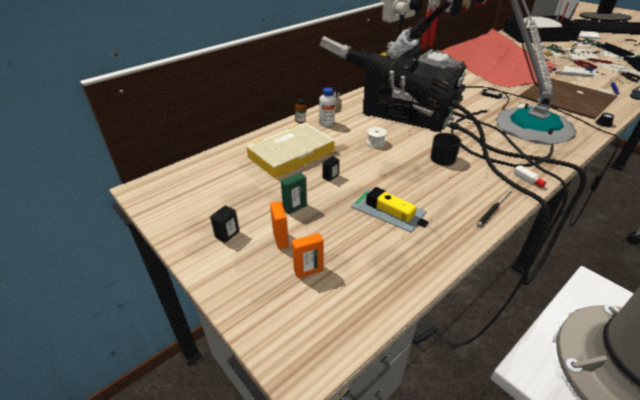

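View pics/top0.png

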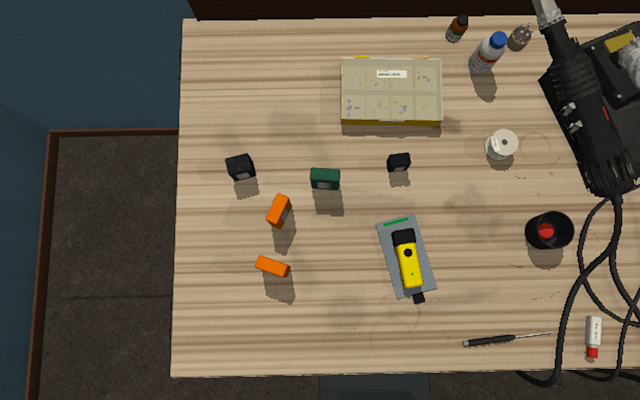

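The scene shows the scanner on the pad (scene ~(393,205), top ~(408,262)) with its nose to the far end. The green box is at top (325,178), the black boxes at (240,167) and (399,162), and the orange decoys at (278,210) and (273,266). I'll zoom in to measure them.

```bash
python3 - <<'E'
import cv2
a=cv2.imread('pics/top0.png');b=cv2.imread('pics/scene0.png')
cv2.imwrite('pics/topz.png',cv2.resize(a[200:310,360:460],None,fx=5,fy=5,interpolation=2))
cv2.imwrite('pics/topg.png',cv2.resize(a[140:300,220:420],None,fx=4,fy=4,interpolation=2)[:600])
cv2.imwrite('pics/sceneg.png',cv2.resize(b[150:280,200:340],None,fx=4.5,fy=4.5,interpolation=2))
E
```

```text
(no output)
```

View pics/topz.png

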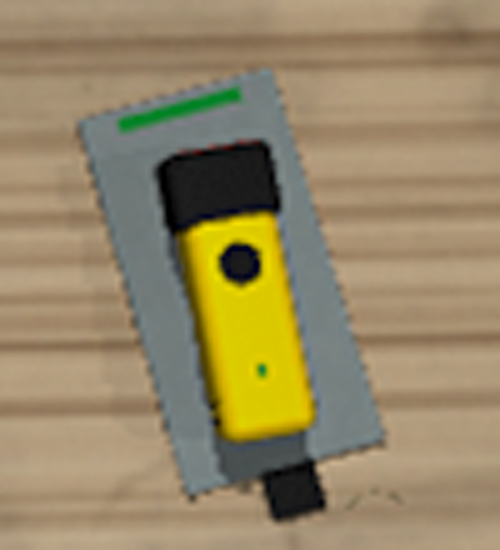

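View pics/topg.png

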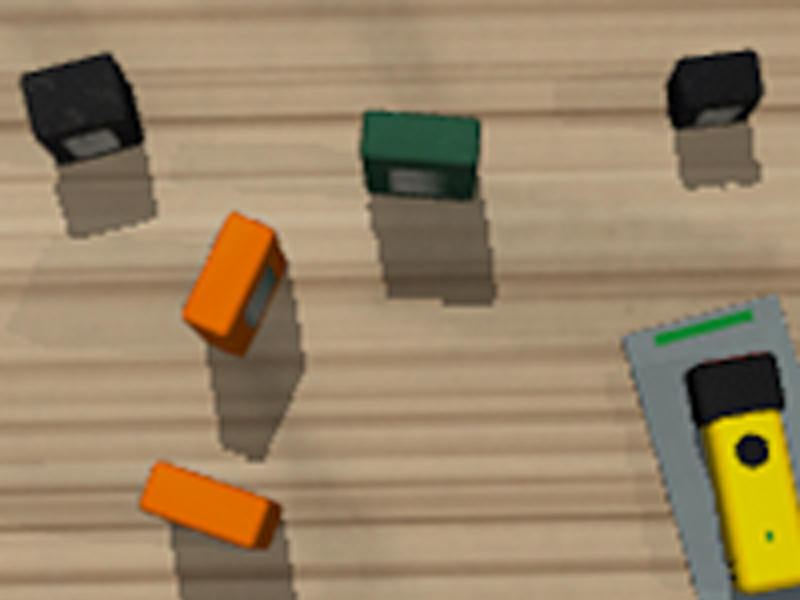

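View pics/sceneg.png

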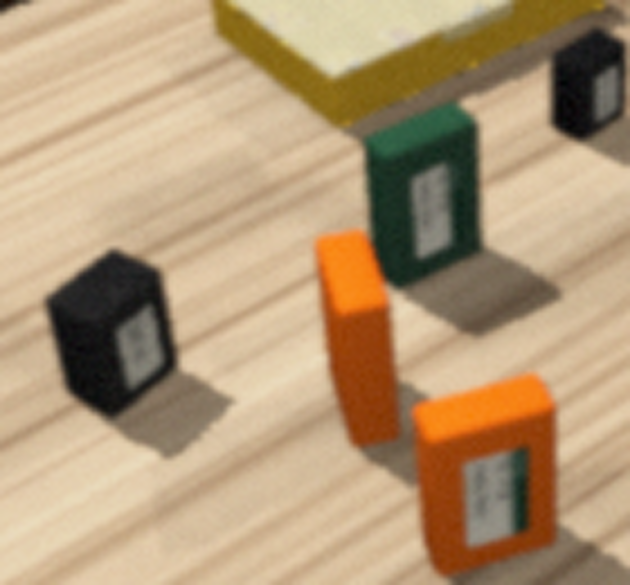

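```bash
cat > h.py <<'E'
import numpy as np
from workcell import *
def ray(n,p,z):
    c=camera_info(n);R,t=np.array(c['R']),np.array(c['t'])
    o=-R.T@t;d=R.T@np.linalg.inv(c['K'])@np.array([p[0],p[1],1.])
    return o+d*(z-o[2])/d[2]
def tz(p,z): return ray('top',(p[0]/5+360-.4,p[1]/5+200-.4),z)
def tg(p,z): return ray('top',(p[0]/4+220-.4,p[1]/4+140-.4),z)
def sg(p,z): return ray('scene',(p[0]/4.5+200-.4,p[1]/4.5+150-.4),z)
def show(l,f,P,z):
    A=np.array([f(p,z)[:2] for p in P]);print(l,A.round(4).tolist(),'mean',A.mean(0).round(4))
    for i in range(len(A)):
        d=A[(i+1)%len(A)]-A[i];print('   len %.1f ang %.1f'%(1e3*np.hypot(*d),np.degrees(np.arctan2(d[1],d[0]))))
E
python3 - <<'E'
from h import *
show('pad',tz,[(80,122),(270,68),(383,440),(190,498)],.004)
show('scan',tz,[(160,160),(272,143),(315,430),(225,440)],.034)
show('stub',tz,[(265,480),(312,463),(325,508),(278,520)],.01)
show('greentop',tg,[(363,112),(480,117),(476,160),(364,150)],.085)
show('greenbot',tg,[(370,193),(474,198)],0)
show('greentopS',sg,[(368,145),(457,103),(475,122),(378,163)],.085)
show('greenbotS',sg,[(400,287),(482,247)],0)
show('or1',tg,[(235,212),(277,235),(230,335),(184,313)],.085)
show('or2',tg,[(157,462),(280,503),(265,548),(140,502)],.085)
show('tall',tg,[(22,77),(110,54),(130,110),(40,130)],.062)
show('small',tg,[(672,62),(755,50),(760,90),(670,95)],.05)
E
```

```text
pad [[0.5677, 0.0489], [0.5876, -0.0266], [0.4431, -0.0625], [0.4228, 0.0124]] mean [ 0.5053 -0.007 ]
   len 78.0 ang -75.2
   len 148.9 ang -166.1
   len 77.5 ang 105.1
   len 149.4 ang 14.1
scan [[0.5491, 0.0225], [0.5547, -0.0201], [0.4478, -0.0305], [0.4448, 0.003]] mean [ 0.4991 -0.0062]
   len 42.9 ang -82.5
   len 107.4 ang -174.4
   len 33.6 ang 95.1
   len 106.1 ang 10.6
stub [[0.4292, -0.0155], [0.4352, -0.0336], [0.4184, -0.0376], [0.4143, -0.0196]] mean [ 0.4243 -0.0266]
   len 19.1 ang -71.8
   len 17.3 ang -166.6
   len 18.5 ang 102.8
   len 15.5 ang 15.6
greentop [[0.6633, 0.1725], [0.66, 0.1194], [0.64, 0.1217], [0.6456, 0.1722]] mean [0.6522 0.1464]
   len 53.2 ang -93.6
   len 20.1 ang 173.4
   len 50.9 ang 83.7
   len 17.7 ang 0.7
greenbot [[0.6431, 0.1721], [0.6396, 0.1204]] mean [0.6414 0.1463]
   len 51.8 ang -93.9
   len 51.8 ang 86.1
greentopS [[0.6581, 0.1732], [0.6562, 0.1199], [0.6381, 0.1236], [0.6437, 0.1784]] mean [0.649  0.1488]
   len 53.4 ang -92.1
   len 18.4 ang 168.5
   len 55.1 ang 84.2
   len 15.3 ang -19.6
greenbotS [[0.6468, 0.1687], [0.643, 0.1177]] mean [0.6449 0.1432]
   len 51.1 ang -94.2
   len 51.1 ang 85.8
or1 [[0.6182, 0.2307], [0.6073, 0.2118], [0.5625, 0.233], [0.5728, 0.2535]] mean [0.5902 0.2323]
   len 21.7 ang -120.0
   len 49.5 ang 154.7
   len 22.9 ang 63.4
   len 50.8 ang -26.7
or2 [[0.5069, 0.2652], [0.488, 0.2112], [0.4687, 0.2179], [0.4896, 0.2725]] mean [0.4883 0.2417]
   len 57.2 ang -109.3
   len 20.5 ang 161.0
   len 58.5 ang 69.0
   len 18.8 ang -23.0
tall [[0.689, 0.3326], [0.6994, 0.2915], [0.6722, 0.2819], [0.6634, 0.3238]] mean [0.681  0.3075]
   len 42.4 ang -75.9
   len 28.9 ang -160.6
   len 42.8 ang 101.8
   len 27.1 ang 19.0
small [[0.6937, 0.0261], [0.6988, -0.0137], [0.6792, -0.0151], [0.6776, 0.0278]] mean [0.6873 0.0063]
   len 40.1 ang -82.6
   len 19.7 ang -175.9
   len 42.9 ang 92.2
   len 16.2 ang -5.8
```

```bash
cat >> h.py <<'E'
from scipy.spatial.transform import Rotation as Ro
def to(x,y,z,yaw):
    s=observe();R=Ro.from_quat(s['tcp_rot']).as_matrix();p=np.array(s['eef_pos'])
    cy=np.degrees(np.arctan2(R[1,0],R[0,0]))
    print('clock %.2f pos %s yaw %.2f tilt %.2f'%(s['clock'],p.round(4),cy,np.degrees(np.arccos(-R[2,2]))),'-> rows cm',(R.T@(np.array([x,y,z])-p)*100).round(2),'turn',round(cy-yaw,2))
E
python3 - <<'E'
from h import *
to(.158,-.656,.27,8.1)
to(.33,-.43,.27,8.1)
to(.499,-.006,.15,8.1)
E
```

```text
clock 0.10 pos [ 0.1582 -0.6557  0.2218] yaw 13.57 tilt 0.09 -> rows cm [-0.03  0.02 -4.82] turn 5.47
clock 0.10 pos [ 0.1582 -0.6557  0.2218] yaw 13.57 tilt 0.09 -> rows cm [ 21.99 -17.91  -4.8 ] turn 5.47
clock 0.10 pos [ 0.1582 -0.6557  0.2218] yaw 13.57 tilt 0.09 -> rows cm [ 48.37 -55.15   7.26] turn 5.47
```

```bash
python3 -m jog '[[0,0,-2.5,0],[3,-2.5,-4.8,1],[6,-5,-4.8,2],[9,-7.5,-4.8,3],[12,-10,-4.8,4],[15,-12.5,-4.8,5],[18.5,-15,-4.8,5.5],[22,-18,-4.8,5.5],[24.5,-21.5,-4.8,5.5],[27,-25,-4.8,5.5],[29.5,-28.5,-4.8,5.5],[32,-32,-4.8,5.5],[34.5,-35.5,-4.8,5.5],[37,-39,-4.8,5.5],[39.5,-42.5,-4.8,5.5],[42,-46,-4.8,5.5],[44.5,-49.5,-2,5.5],[46.5,-52.5,2,5.5],[48,-54.5,4,5.5],[48.4,-55.1,6,5.5]]' -1; python3 -c "
from h import *
to(.499,-.006,.08,8.1)"
```

```text
clock: 2.1
eef_pos: [0.4995, -0.0026, 0.1611]
tcp_rot: [0.997, 0.073, -0.001, -0.002]
contact_force: [-0.3, -0.4, 0.3]
width: 1.0
clock 2.10 pos [ 0.4995 -0.0026  0.1611] yaw 8.34 tilt 0.21 -> rows cm [-0.09  0.36  8.11] turn 0.24
```

```bash
python3 -m jog '[[0,0.3,2,0.2],[0,0.3,5,0.2],[-0.1,0.35,8,0.2],[-0.1,0.35,8,0.2],[-0.1,0.35,8,0.2]]'; python3 - <<'E'
from h import *
import cv2
to(.499,-.006,.010,8.1)
a=snapshot('top');b=snapshot('scene')
cv2.imwrite('pics/a1.png',np.hstack([cv2.resize(a[180:310,340:470],None,fx=3,fy=3),cv2.resize(b[120:250,320:450],None,fx=3,fy=3)])[:,:,::-1])
E
```

```text
clock: 2.6
eef_pos: [0.4986, -0.0059, 0.0811]
tcp_rot: [0.997, 0.071, -0.001, -0.002]
contact_force: [1.0, -1.4, 1.0]
width: 0.998
clock 2.60 pos [ 0.4986 -0.0059  0.0811] yaw 8.15 tilt 0.25 -> rows cm [0.05 0.04 7.11] turn 0.05
```

View pics/a1.png

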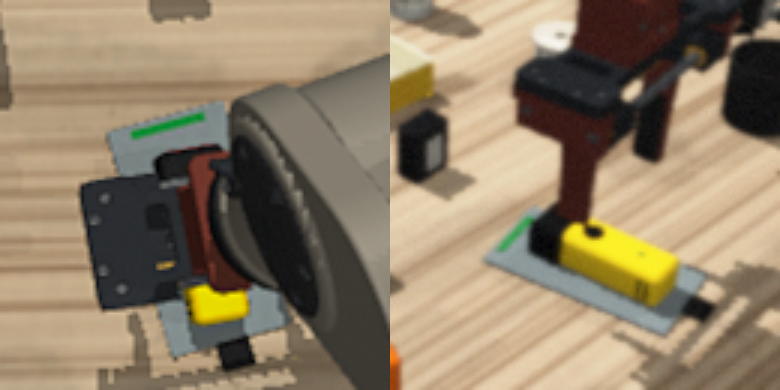

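The jaws straddle the scanner, with one finger visible on each side. I'll go down and close.

```bash
python3 -m jog '[[0,0,2,0],[0,0,4,0],[0,0,5.5,0],[0,0,6.5,0],[0,0,7.1,0],[0,0,7.1,0],[0,0,7.1,0]]' -1; python3 -m jog '[[0,0,0,0],[0,0,0,0],[0,0,0,0],[0,0,0,0],[0,0,0,0],[0,0,0,0],[0,0,0,0],[0,0,0,0]]' 1 20; python3 -c "
from h import *
to(.499,-.006,.0335,8.1)"
```

```text
clock: 3.4
eef_pos: [0.5007, -0.0055, 0.0121]
tcp_rot: [0.997, 0.071, 0.001, -0.002]
contact_force: [-0.0, -0.0, -1.1]
width: 1.002
clock: 4.2
eef_pos: [0.5006, -0.0057, 0.0121]
tcp_rot: [0.997, 0.071, 0.001, -0.002]
contact_force: [-0.5, 0.4, 0.1]
width: 0.406
clock 4.20 pos [ 0.5006 -0.0057  0.0121] yaw 8.13 tilt 0.21 -> rows cm [-0.16 -0.   -2.14] turn 0.03
```

```bash
python3 -m jog '[[0,0,-1,0],[0,0,-2,0],[0,0,-3.5,0],[0,0,-5,0],[0,0,-5,0]]' 1 20; python3 - <<'E'
from h import *
import cv2
to(.509,.1553,.0355,-4)
a=snapshot('top');b=snapshot('scene')
cv2.imwrite('pics/a2.png',np.hstack([cv2.resize(a[180:310,340:470],None,fx=3,fy=3),cv2.resize(b[120:250,320:450],None,fx=3,fy=3)])[:,:,::-1])
E
```

```text
clock: 4.7
eef_pos: [0.5022, -0.0057, 0.0644]
tcp_rot: [0.997, 0.071, 0.003, -0.001]
contact_force: [0.2, 0.1, -2.3]
width: 0.409
clock 4.70 pos [ 0.5022 -0.0057  0.0644] yaw 8.12 tilt 0.40 -> rows cm [  2.93 -15.84   2.95] turn 12.12
```

View pics/a2.png

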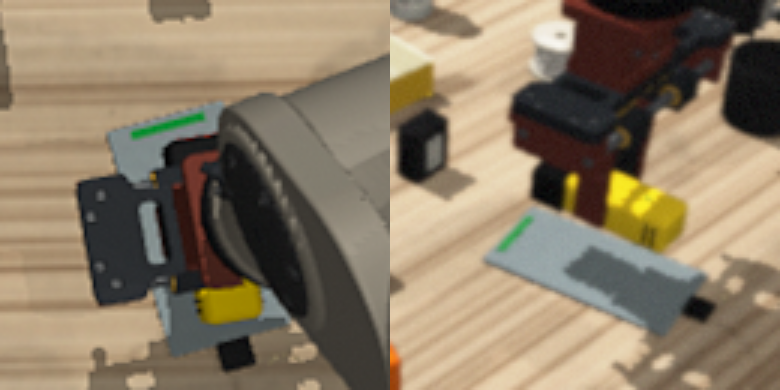

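The scanner is lifted and held level. Now I'll carry it across to the label.

```bash
python3 -m jog '[[0.2,-1,0,1],[0.5,-3,0,2.5],[0.9,-5,0,4],[1.3,-7,0,5.5],[1.7,-9,0,7],[2.1,-11,0,8.5],[2.5,-13,0,10],[2.7,-14.5,0,11],[2.9,-15.5,0,12],[2.9,-15.8,0.5,12],[2.9,-15.8,1.2,12],[2.9,-15.8,2,12],[2.9,-15.8,2.6,12],[2.9,-15.8,2.9,12],[2.9,-15.8,2.9,12],[2.9,-15.8,2.9,12]]' ; python3 - <<'E'
from h import *
import cv2
to(.509,.1553,.0355,-4)
a=snapshot('top');b=snapshot('scene')
cv2.imwrite('pics/a3.png',np.hstack([cv2.resize(a[140:300,230:390],None,fx=2.5,fy=2.5),cv2.resize(b[130:290,220:380],None,fx=2.5,fy=2.5)])[:,:,::-1])
cv2.imwrite('pics/a3s.png',cv2.resize(b[150:250,270:390],None,fx=6,fy=6,interpolation=2)[:,:,::-1])
E
```

```text
clock: 6.4
eef_pos: [0.5074, 0.1545, 0.0341]
tcp_rot: [0.999, -0.034, 0.001, -0.002]
contact_force: [-0.6, 0.7, -0.4]
width: 0.408
clock 6.40 pos [0.5074 0.1545 0.0341] yaw -3.90 tilt 0.25 -> rows cm [ 0.16 -0.09 -0.14] turn 0.1
```

View pics/a3.png

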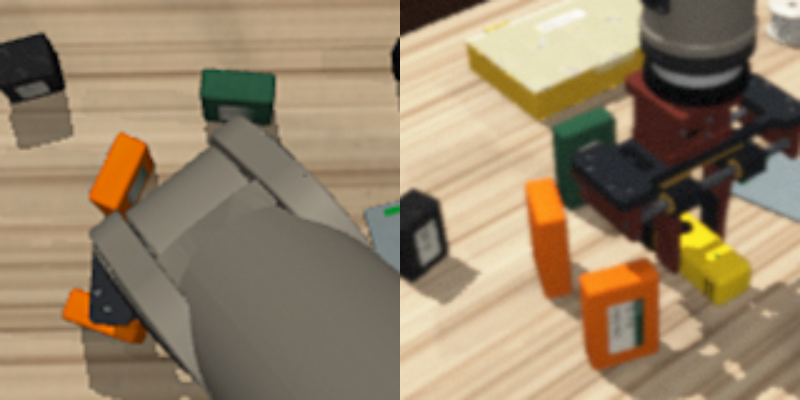

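View pics/a3s.png

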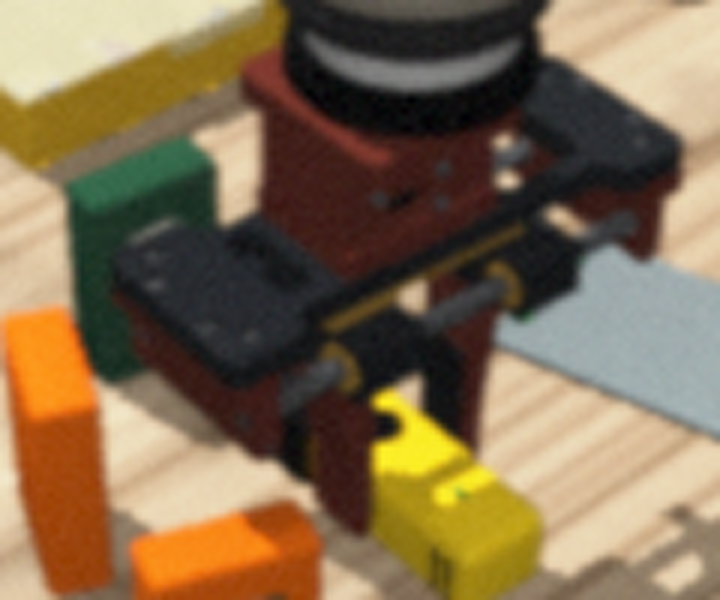

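The scanner is in front of the green box, level, and nothing has been touched. I'll trim by about 1 mm, then hold.

```bash
python3 -m jog '[[0.15,-0.1,-0.15,0.1],[0.15,-0.1,-0.15,0.1],[0.15,-0.1,-0.15,0.1],[0.15,-0.1,-0.15,0.1],[0.15,-0.1,-0.15,0.1],[0.15,-0.1,-0.15,0.1],[0.15,-0.1,-0.15,0.1],[0.15,-0.1,-0.15,0.1],[0.15,-0.1,-0.15,0.1],[0.15,-0.1,-0.15,0.1],[0.15,-0.1,-0.15,0.1],[0.15,-0.1,-0.15,0.1],[0.15,-0.1,-0.15,0.1],[0.15,-0.1,-0.15,0.1],[0.15,-0.1,-0.15,0.1],[0.15,-0.1,-0.15,0.1],[0.15,-0.1,-0.15,0.1],[0.15,-0.1,-0.15,0.1],[0.15,-0.1,-0.15,0.1],[0.15,-0.1,-0.15,0.1]]'; python3 -m jog '[[0,0,0,0],[0,0,0,0],[0,0,0,0],[0,0,0,0],[0,0,0,0],[0,0,0,0],[0,0,0,0],[0,0,0,0],[0,0,0,0],[0,0,0,0]]'; python3 - <<'E'
from h import *
import cv2
to(.509,.1553,.0355,-4)
b=snapshot('scene')
cv2.imwrite('pics/a4.png',cv2.resize(b[150:250,270:390],None,fx=6,fy=6,interpolation=2)[:,:,::-1])
# predicted projection of scanner edges
c=camera_info('scene')
def pr(X):
    v=c['K']@(c['R']@np.array(X)+c['t']);return ((v[:2]/v[2]-[270,150])*6+2.5).round(0)
s=observe();p=np.array(s['eef_pos']);a=np.radians(-3.9);u=np.array([np.cos(a),np.sin(a),0]);n=np.array([-u[1],u[0],0])
o=p-[0,0,.0081]-.0016*u
for nm,dx,dy,dz in[('rear left bottom',-.055,.018,0),('rear left top',-.055,.018,.03),('rear right top',-.055,-.018,.03),('rear right bottom',-.055,-.018,0)]:
    print(nm,pr(o+dx*u+dy*n+[0,0,dz]))
w=o+.055*u+[0,0,.015]; d=np.array([.642,.146,.0425])-w;print('label in window',(d@u).round(4),(d@n).round(4),d[2].round(4))
E
```

```text
clock: 8.5
eef_pos: [0.5091, 0.1555, 0.0359]
tcp_rot: [0.999, -0.035, 0.002, -0.002]
contact_force: [-0.2, -0.7, -0.8]
width: 0.408
clock: 9.5
eef_pos: [0.5091, 0.1556, 0.0359]
tcp_rot: [0.999, -0.035, 0.002, -0.002]
contact_force: [0.5, -0.6, -2.1]
width: 0.411
clock 9.50 pos [0.5091 0.1556 0.0359] yaw -3.99 tilt 0.28 -> rows cm [-0.01  0.03  0.04] turn 0.01
rear left bottom [461. 625.]
rear left top [465. 559.]
rear right top [550. 510.]
rear right bottom [544. 575.]
label in window 0.0798 -0.0005 -0.0003
```

View pics/a4.png

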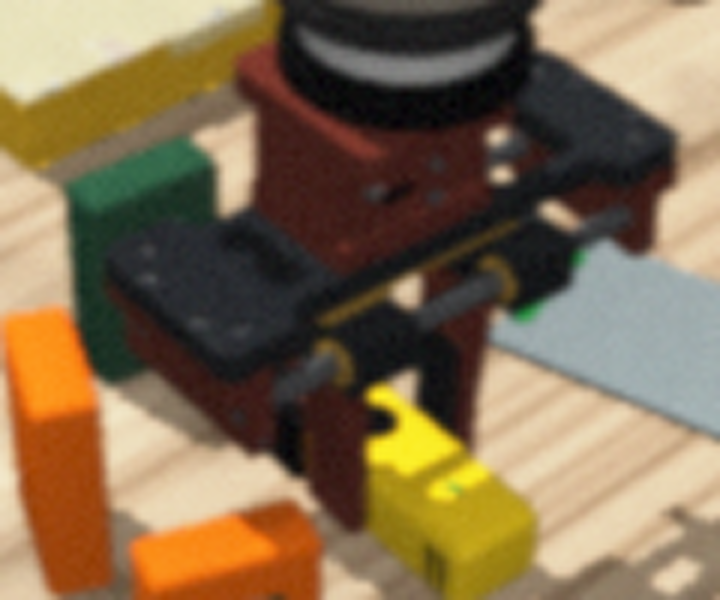

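The hold lasted 3 s with the label about 80 mm off and within 1 mm sideways and in height, by calculation. The rear edge is where predicted to within about 4 mm. Now I'll go back to the pad.

```bash
python3 -c "
from h import *
to(.507,-.0065,.0645,14.4);to(.507,-.0065,.0125,14.4)"
```

```text
clock 9.55 pos [0.5091 0.1556 0.0359] yaw -3.99 tilt 0.28 -> rows cm [ 0.93 16.17 -2.92] turn -18.39
clock 9.55 pos [0.5091 0.1556 0.0359] yaw -3.99 tilt 0.28 -> rows cm [ 0.91 16.19  2.28] turn -18.39
```

```bash
python3 -m jog '[[0,0,-0.7,0],[0,0,-1.5,0],[0,0.5,-2.4,-1],[0.1,2,-2.9,-2.5],[0.2,4,-2.9,-4.5],[0.3,6,-2.9,-7],[0.5,8,-2.9,-9.5],[0.6,10,-2.9,-12],[0.7,12,-2.9,-14.5],[0.8,14,-2.9,-16.5],[0.9,15.5,-2.9,-18],[0.9,16.2,-2.9,-18.4],[0.9,16.2,-2.9,-18.4],[0.9,16.2,-2,-18.4],[0.9,16.2,-1,-18.4],[0.9,16.2,0,-18.4],[0.9,16.2,0.7,-18.4],[0.9,16.2,1.2,-18.4],[0.9,16.2,1.2,-18.4],[0.9,16.2,1.2,-18.4]]'; python3 - <<'E'
from h import *
import cv2
to(.507,-.0065,.0125,14.4)
a=snapshot('top');b=snapshot('scene')
cv2.imwrite('pics/a5.png',np.hstack([cv2.resize(a[180:310,340:470],None,fx=3,fy=3),cv2.resize(b[120:250,320:450],None,fx=3,fy=3)])[:,:,::-1])
E
```

```text
clock: 11.55
eef_pos: [0.5069, -0.0065, 0.0233]
tcp_rot: [0.992, 0.125, 0.002, -0.001]
contact_force: [0.7, 0.8, -1.3]
width: 0.407
clock 11.55 pos [ 0.5069 -0.0065  0.0233] yaw 14.42 tilt 0.27 -> rows cm [0.01 0.   1.08] turn 0.02
```

View pics/a5.png

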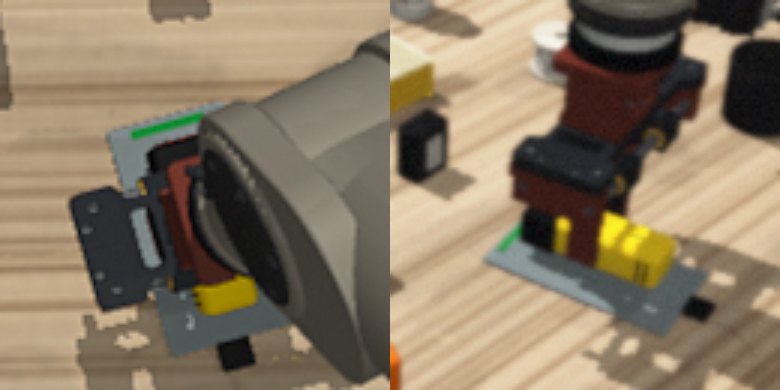

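The scanner hovers in line with the pad. I'll lower it the last centimetre slowly.

```bash
python3 -m jog '[[0,0,0.3,0],[0,0,0.6,0],[0,0,0.8,0],[0,0,0.95,0],[0,0,1.1,0],[0,0,1.1,0],[0,0,1.1,0],[0,0,1.1,0]]'
```

```text
clock: 12.45
eef_pos: [0.5073, -0.0065, 0.0127]
tcp_rot: [0.992, 0.125, 0.002, -0.001]
contact_force: [0.2, 0.6, -1.4]
width: 0.41
```

```bash
python3 -m jog '[[0,0,0.05,0],[0,0,0.1,0],[0,0,0.1,0],[0,0,0.1,0]]'
```

```text
clock: 12.85
eef_pos: [0.5074, -0.0065, 0.0121]
tcp_rot: [0.992, 0.125, 0.002, -0.001]
contact_force: [-0.9, -0.3, 6.1]
width: 0.408
```

It is touching the pad (6 N upward). I'll open the gripper and retreat straight up.

```bash
python3 -m jog '[[0,0,0,0],[0,0,0,0],[0,0,0,0],[0,0,0,0],[0,0,0,0],[0,0,0,0],[0,0,0,0],[0,0,0,0]]' -1; python3 -m jog '[[0,0,-1,0],[0,0,-3,0],[0,0,-6,0],[0,0,-10,0],[0,0,-14,0],[0,0,-18,0],[0,2,-20,0],[0,5,-20,0],[0,9,-20,0],[0,13,-20,0],[0,17,-20,0],[0,21,-20,0],[0,25,-20,0],[0,25,-20,0],[0,25,-20,0]]'; python3 - <<'E'
from h import *
import cv2
a=snapshot('top');b=snapshot('scene')
cv2.imwrite('pics/t6.png',a[:,:,::-1])
cv2.imwrite('pics/a6.png',np.hstack([cv2.resize(a[200:310,360:460],None,fx=4,fy=4),cv2.resize(b[160:270,330:430],None,fx=4,fy=4)])[:,:,::-1])
o=cv2.imread('pics/top0.png');d=cv2.absdiff(o,a[:,:,::-1]).max(2);print('diff boxes',d[140:300,220:425][:60].max(), (d[140:200,220:425]>40).sum())
E
```

```text
clock: 13.65
eef_pos: [0.5075, -0.0065, 0.0121]
tcp_rot: [0.992, 0.125, 0.002, -0.001]
contact_force: [-0.9, 0.1, 0.7]
width: 0.995
clock: 15.15
eef_pos: [0.5684, -0.2499, 0.2118]
tcp_rot: [0.992, 0.124, 0.002, -0.002]
contact_force: [-0.2, 0.2, 0.4]
width: 1.004
diff boxes 24 0
```

View pics/t6.png

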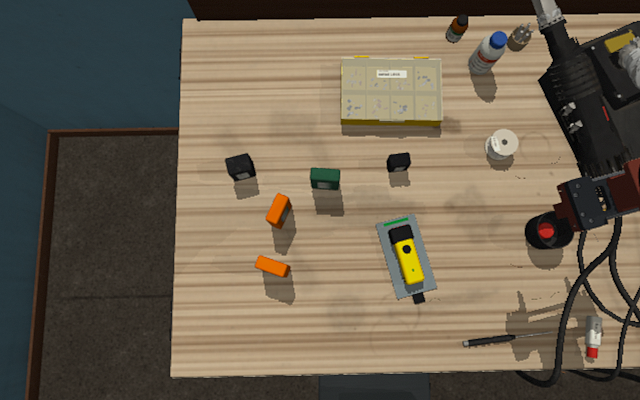

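View pics/a6.png

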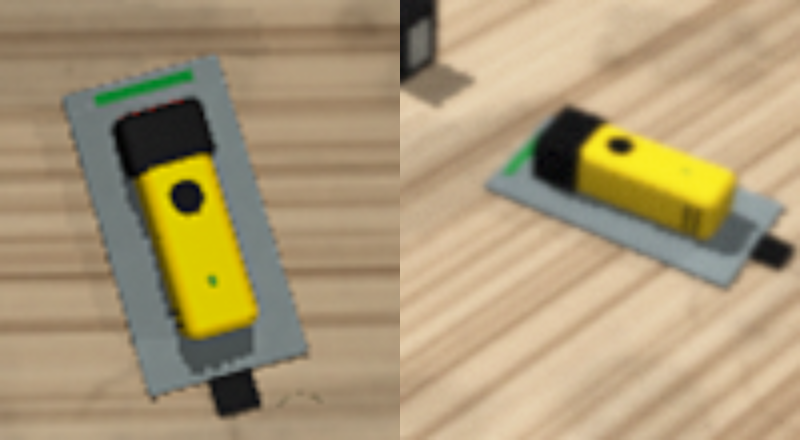

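The top view shows the scanner lying flat on the pad at (407,258) and aligned with it. The three boxes have not moved (image difference below noise). The gripper is clear near (600,195).

```bash
python3 - <<'E'
from h import *
show('scan',tz,[(144,147),(256,122),(321,398),(231,421)],.034)
s=observe();print(s['contact_force'],abs(s['dq']).max())
hand_in()
E
```

```text
scan [[0.5541, 0.0284], [0.5628, -0.0144], [0.4594, -0.0333], [0.4517, 0.0004]] mean [ 0.507  -0.0047]
   len 43.6 ang -78.5
   len 105.1 ang -169.6
   len 34.7 ang 102.9
   len 106.2 ang 15.2
[0.07701886 0.01049451 0.63604009] 0.00978651609717052
the job is handed in; nothing more can be done
```

I picked up the scanner, held it in front of the green box's label, laid it back on the pad and let go. I handed the job in at about 15 s on the robot's clock. No verdict is reported, so these are my own checks:

- **Reading:** I held still for about 3 s. By calculation from the arm pose and the camera measurements, the label was about 80 mm from the window, within 1 mm of its line of sight, and the scanner was square to it. In the picture, the scanner's rear edge was within about 4 mm of the predicted position. The arm hid the window itself, so I could not see it directly.
- **Return:** The scanner lies flat on the pad, right way up, with its centre about 3 mm from the pad's centre and lined up with it. The gripper is open and about 0.2 m clear.
- **Boxes:** The before and after top views show no visible movement of the green box or the two black boxes.

No check failed. The measured scanner length came out at 105–106 mm instead of 110, probably because of its rounded edges.

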